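# Free the gummed-up burr carrier of a coffee grinder for cleaning

## Task

It is cleaning day at the grinder: swing its steel retaining clip well clear of the burr carrier, then work the gummed-up carrier out of the throat by twisting it back and forth between its index posts while lifting a little with every twist; a straight pull only picks up the whole grinder, whose feet must stay on the mat. Lower the carrier gently, upright, onto the bare floor of the steel cleaning tray and only then let go of it, leaving the clip open and not disturbing the bottle, pitcher and tamper nearby or the brush and cup in the tray.

Things in the scene. Friction and masses are not known exactly. Their poses are not given: they have to be found in the camera images.
- throat (a point): Grinder: centre of the top face of its aluminium collar (outside diameter 100 mm, bore 50 mm, 50 mm high), 189 mm above the counter. z is the throat's axis, up; -x points to the grinder's front (chute, fork, clip), +x to its rear. Grey housing below the collar: foot 200 (x) x 126 mm, head 122 mm wide, from 62 mm before to 98 mm behind the axis. Black rubber mat under it 230 x 150 x 4 mm.
- grinder (a joint): How far the grinder's feet are lifted off the mat, m (0 = standing). The grinder (2.25 kg) stands loose: it neither slides nor turns on its mat, but a straight pull of about 25 N on the stuck carrier lifts both.
- posts (a point): Point on the collar's top face half-way between the two square steel index posts at the rear of the collar. Each post is 8 x 9 mm, 22 mm high, and stands 45 mm from the throat's axis, 27.5 degrees to either side of the throat's +x. The carrier's key moves between them.
- carrier_c (a point): Upper burr carrier, loose, plain steel, 0.3 kg, 81 mm high, upright; this point is its centre, on its axis, 40.5 mm above its underside. From below: a round plug, diameter 44 mm, 41 mm long (in the bore); a round flange, diameter 76 mm, 6 mm thick, resting on the collar; two upright lift lugs on the flange. Seated, this point is 0.5 mm below the throat point.
- carrier_grip (a point): Point on the carrier's axis between its two lift lugs, 71 mm above its underside (24 mm above the flange): the place to grip. The lugs stand either side along the carrier's y, each 8 mm thick (y), 30 mm wide (x), 34 mm high; 44 mm over their outer faces: grip across both, along y.
- carrier_key (a point): Key of the carrier: a 10 mm wide tongue on the flange's edge along the carrier's +x, its end 47 mm from the axis. Between the index posts the carrier can turn about 15 degrees each way from where its x axis agrees with the throat's; it starts anywhere up to 9 degrees off.
- gum (a point): Where dried coffee oil grips the plug, on the throat's axis 25 mm below the collar's top. Drawing it straight up takes 37 to 49 N, more than the grinder weighs; turning it takes 0.8 to 1.1 N m (grip firmly). While it turns it rises with 10 to 15 N: lift 2 to 3 mm with each twist of 20 to 25 degrees. After 16 to 20 mm of rise it is free and lifts straight out.
- clip (a joint): Angle of the retaining clip, rad: 0 = over the front of the carrier's flange; grows as it turns counter-clockwise seen from above (its tab goes from the grinder's front towards the grinder's -y side), stop at 1.7. Clear of the flange from 0.9 on. Stays where left; takes 2 to 3 N at the tab. Starts at 0 to 0.25.
- clip_pivot (a point): The clip's vertical pivot, 58 mm in front of the throat's axis (throat x = -58 mm, y = 0), at the underside of the clip, 7.5 mm above the collar's top face. The clip is a flat steel bar 12 mm wide, 5 mm thick, reaching 28 mm from the pivot towards the throat and 38 mm outwards.
- clip_tab (a point): Middle of the clip's thumb tab: an upright black cylinder, diameter 12 mm, 27 mm high, on the clip's outer arm 32 mm from the pivot; this point is half-way up it, 26 mm above the collar's top face.
- tray: Fixed stainless cleaning tray, 220 (x) x 160 (y) x 22 mm high, walls and floor 4 mm; origin: centre of its underside, on the counter. Brush and dosing cup take up part of it.
- brush: Grinder brush lying in the tray, 137 mm long (x, wooden handle to -x), 30 mm wide, 18 mm high; origin: underside, at 62 mm from its bristle end.
- dosing_cup: Open aluminium dosing cup standing in the tray, 52 mm rim diameter, 58 mm high; origin: centre of its underside.
- syrup: Full amber syrup bottle standing on the counter, 72 mm diameter, 270 mm high; origin: centre of its underside.
- pitcher: Steel milk pitcher on the counter, 84 mm diameter, 115 mm high, handle towards its +y; origin: centre of its underside.
- tamper: Steel tamper standing on its 58 mm base, 83 mm high; origin: centre of its underside.
There are look-alikes about, which are no part of the job. What is shaped like the part that bears carrier_c but brown or green is not meant.

How it is judged:
On the way, in this order (a step that is already met when the one before it is completed fails the run):
1. the clip is swung clear (beyond 0.9 rad) with the carrier still seated (value of joint clip above 0.9 rad and z of carrier_c in the frame of throat below 0.006 m), for 0.1 s.
2. the carrier is drawn fully out of the throat (its point 50 mm above the collar's top), the grinder standing on its mat (z of carrier_c in the frame of throat above 0.05 m and value of joint grinder below 0.003 m), for 0.1 s.
3. the carrier is lowered onto the tray's floor still in the grip (held, less than 8 mm above where it stands), not dropped (x of carrier_c in the frame of tray between -0.084 and 0.084 m and y of carrier_c in the frame of tray between -0.054 and 0.054 m and z of carrier_c in the frame of tray below 0.0525 m and contact force between the fingers and carrier above 1 N), for 0.05 s.
At the end, for the whole second after the job is handed in: The carrier stands upright (0.1 rad), at rest and released on the tray's floor (its point within 84 mm of the tray's centre along its x, 54 mm along y, 39 to 50 mm above its underside); the clip is open beyond 0.9 rad and the grinder stands on its mat (within 3 mm) (x of carrier_c in the frame of tray between -0.084 and 0.084 m and y of carrier_c in the frame of tray between -0.054 and 0.054 m and z of carrier_c in the frame of tray between 0.039 and 0.05 m and angle between carrier_c's own z axis and vertical below 0.1 rad and linear speed of carrier below 0.02 m/s and contact force between the fingers and carrier below 0.1 N and value of joint clip above 0.9 rad and value of joint grinder below 0.003 m); the robot touches nothing.
It fails at once if the grinder's feet are lifted more than 6 mm off the mat (value of joint grinder above 0.006 m).
It fails at once if the brush or the dosing cup in the tray is moved more than 25 mm or tipped over (distance of any of brush, dosing_cup from where it was at the start of the episode above 0.025 m or angle between any of brush, dosing_cup's own z axis and vertical above 0.35 rad).
It fails at once if the syrup bottle, milk pitcher or tamper is moved more than 25 mm or tipped over (distance of any of syrup, pitcher, tamper from where it was at the start of the episode above 0.025 m or angle between any of syrup, pitcher, tamper's own z axis and vertical above 0.35 rad).
It also fails if it takes over 64 s, if anything falls off the work surface, if the arm or the gripper's body presses on something with over 40 N, if the wrist force passes 120 N, or if a joint passes its speed limit or range.

## Robot

A 6-joint arm with a two-finger parallel gripper is mounted at the origin on the work surface. World frame = base frame: x ahead of the robot, y to its left, z up, the work surface at z = 0. Lengths are in m, angles in rad, forces in N, time in s.
With the tool pointing down it reaches from about 0.25 to 0.725 m from the base axis. Payload 4 kg.
Tool frame: the origin (TCP) lies midway between the tips of the shut fingers; the grasp point (between the pads) lies 19 mm behind it; z points along the fingers, y is the line along which they close (so a half turn about z gives the same grasp; the last joint's range is limited). The gripper opens to 85 mm and grips with 20 to 120 N. Pads are 22 mm wide; open, the fingers measure 114 mm over their backs; the gripper's body (76 mm by 85 mm) begins 54 mm behind the grasp point. The pads swing forward as they close: fully open they stand 13 mm farther back than shut.
Start: joints at [-1.29, 0.241, 0.005, 1.335, 0, 1.571], TCP at [0.139, -0.48, 0.231] pointing down, gripper open.
Joint ranges: [-2.72, 2.72], [-1.05, 1.87], [-1.09, 1.28], [-1.99, 2.15], [-1.42, 1.44], [-3.14, 3.14]. Speed limits (rad/s): [2.79, 2.79, 3.14, 3.14, 3.14, 3.14].

## Interface

Orientations are given as a unit quaternion [x, y, z, w].
In Python, from workcell import monitor, vision, job gives the robot as it stands.
- The arm moves only by the tool move_arm, never from a script. Its argument "moves" is a list that holds one entry, the list of rows, each a list of 5 numbers: the shift along the world's x, y, z in m, then the turn about the world's z in degrees, then the opening in per cent of the stroke, from 0 (shut) to 100 (fully open). In form: [[[x, y, z, turn, gripper], ...]]. A call has 1 to 5 rows; each row is the pose to reach, as a shift and turn from the pose commanded when the call began; what a row does not reach only later rows make up. A row lasts 1/8 s, in which the tool goes at most 62.5 mm and 10.7 degrees, less where a joint would pass 70% of its speed; a pose out of reach is approached as far as the arm can. A call with a gripper value outside its range is refused whole. The fingers move at their own pace and stop on an object; the grip force is fixed at half the most. Time passes only in rows, so rows that repeat a pose let the fingers close. It gives the time, the measured TCP pose, the force, the opening and the grip force at its end, in the units of the state.
- monitor.get_obs(): the state, without advancing time (a new reading comes with each control period).
- vision.camera(name): name is "scene" or "top"; returns a dict with "color" (480x640x3 uint8, red, green, blue), "camera_matrix" (3x3 intrinsics, pixels), "eye" and "attitude" of the camera in the world. Camera axes: x right, y up, looking along -z (the intrinsics and any distortion apply to the point x, -y, -z); pixel columns grow to the right and rows downward; lengths in m; the calibration is good to about 2 mm. A picture is of the moment at which its call begins. There is no depth.
- job.job_done(): hands the job in; it is judged then, once.
The state is a dict: "clock": time; "joint_pos": joint angles; "joint_vel": joint speeds; "tau": joint torques, N m; "eef_pos": TCP position; "tool_rot": TCP orientation; "ft_force": force on the tool from outside, world axes, zero at the start; "ft_torque": the same for the moment, N m; "grip_width": finger opening in m; "grasp_force": force on a finger pad.
Only numpy, scipy, OpenCV 4.12 (cv2) and the standard library are available. Lean on these libraries where they do the work, as an engineer would, in place of code of your own. Each camera call takes 0.05 s, during which the arm holds its last target. There are 200 camera calls.

## Working session

There is one attempt and no reset: what is moved stays moved. The work goes in short steps, Python scripts to look and compute and a tool call to move; the robot and the scene stay as the last step left them, time stands still between calls to the robot, and variables do not carry over. Pictures are saved under pics/ and viewed, at most 11 in all, crops included, and the job is handed in when it is done.

Besides the shell and the picture viewer there is one more tool, called after "Request:" as name(argument=value, ...), one argument or row to a line, values as JSON. move_arm: Moves the arm, as the interface text tells. Its arguments: {"type":"object","properties":{"moves":{"type":"array","items":{"type":"array","items":{"type":"array","items":{"type":"number"}}}}},"required":["moves"]}

```bash
mkdir -p pics; cat > h.py <<'E'
import numpy as np, cv2
from workcell import monitor, vision, job
from scipy.spatial.transform import Rotation as R
def cam(n):
    return vision.camera(n)
def rot(c):
    a=np.array(c["attitude"],float)
    return R.from_quat(a).as_matrix() if a.size==4 else a.reshape(3,3)
def ray(c,u,v):
    K=np.array(c["camera_matrix"]); d=np.linalg.inv(K)@[u,v,1]
    return np.array(c["eye"]), rot(c)@np.array([d[0],-d[1],-d[2]])
def onz(c,u,v,z):
    e,d=ray(c,u,v); return e+d*(z-e[2])/d[2]
def proj(c,p):
    q=rot(c).T@(np.array(p)-c["eye"]); K=np.array(c["camera_matrix"]); w=K@[q[0],-q[1],-q[2]]; return w[:2]/w[2]
def save(c,f): cv2.imwrite("pics/"+f,c["color"][:,:,::-1])
E
python3 - <<'E'
from h import *
for n in("top","scene"):
    c=cam(n); save(c,n+"1.png"); print(n,{k:v for k,v in c.items() if k!="color"})
print(monitor.get_obs())
E
```

```text
top {'camera_matrix': array([[580.75589005,   0.        , 306.01911993],
       [  0.        , 580.75589005, 250.57934059],
       [  0.        ,   0.        ,   1.        ]]), 'eye': array([0.28301177, 0.056713  , 1.43756613]), 'attitude': array([ 0.05753271, -0.0503926 , -0.70002088,  0.71001503])}
scene {'camera_matrix': array([[488.02187335,   0.        , 314.03453065],
       [  0.        , 488.02187335, 244.73794039],
       [  0.        ,   0.        ,   1.        ]]), 'eye': array([1.06244266, 0.53050688, 1.21267674]), 'attitude': array([0.12346296, 0.26384599, 0.86680749, 0.40470603])}
{'clock': 0.1, 'joint_pos': array([-1.28998989e+00,  2.41362074e-01,  3.85219393e-03,  1.33522611e+00,
        2.57352112e-06,  1.57073994e+00]), 'joint_vel': array([ 0.00081621, -0.00174656,  0.00385446, -0.00115303,  0.00152829,
        0.00092119]), 'tau': array([ 2.09914233e-04, -3.73137224e+01,  2.53009933e+01,  1.08270912e-02,
        6.07143033e-05,  6.34319392e-06]), 'eef_pos': array([ 0.13840534, -0.47985876,  0.23048722]), 'tool_rot': array([ 9.90155239e-01,  1.39970222e-01, -1.34419110e-04, -9.60470193e-04]), 'ft_force': array([0.24956761, 0.49441649, 0.37259045]), 'ft_torque': array([-0.00959652, -0.02564937, -0.00363537]), 'grasp_force': 0.0, 'grip_width': 0.08527718364241087}
```

View pics/top1.png

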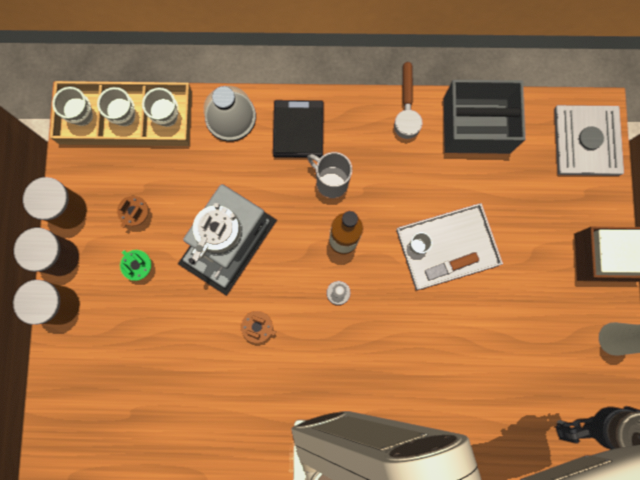

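View pics/scene1.png

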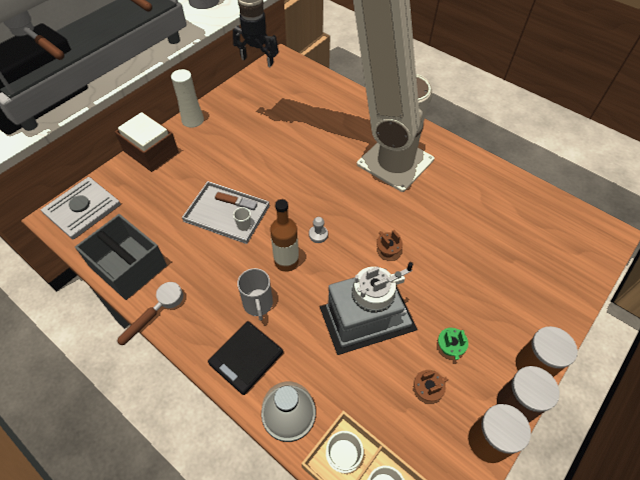

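The top view shows four carrier-shaped things: brown at (134,211) and (257,327), green at (135,265), and plain steel in the grinder's collar at (215,229). The steel one is meant because it is plain steel and seated in the grinder. The tray is at (449,246), with the cup at (420,244) and the brush at (452,266). I'll confirm with an enlarged crop.

```bash
python3 - <<'E'
import cv2,numpy as np
a=cv2.imread("pics/top1.png")[180:300,170:290]; b=cv2.imread("pics/scene1.png")[250:360,310:420]
f=lambda x:cv2.resize(x,(400,400),interpolation=cv2.INTER_CUBIC)
cv2.imwrite("pics/crop1.png",np.hstack([f(a),f(b)]))
E
```

```text
(no output)
```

View pics/crop1.png

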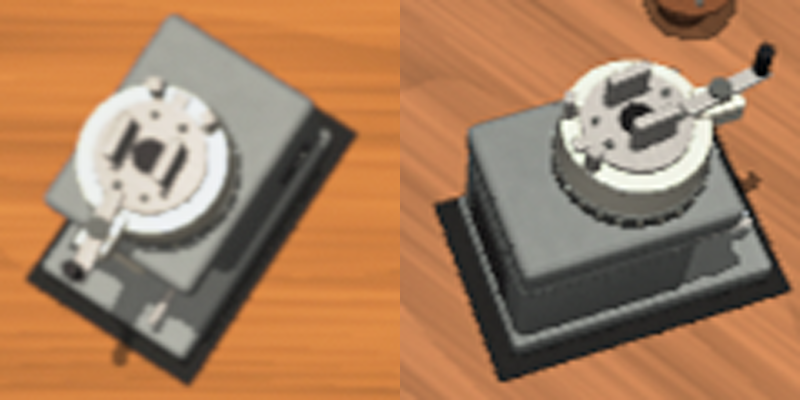

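The crop confirms the steel carrier in the collar: centre at top-view (215.6,227.4), lugs at (207,223) and (222,232). The index posts are at (216.5,206) and (233.5,217), and the clip tab is at (192,261), front-left.

```bash
cat > m.py <<'E'
from h import *
c=cam("top");s=cam("scene");im=c["color"]
g=lambda x,y:(170+x*.3,180+y*.3)
gs=lambda x,y:(310+(x-400)*.275,250+y*.275)
# collar: bright low-saturation blob
hsv=cv2.cvtColor(im,cv2.COLOR_RGB2HSV)
m=((hsv[...,2]>200)&(hsv[...,1]<40)).astype(np.uint8);m[:180]=0;m[300:]=0;m[:,:170]=0;m[:,290:]=0
k=max(cv2.findContours(m,cv2.RETR_EXTERNAL,cv2.CHAIN_APPROX_NONE)[0],key=cv2.contourArea)
print("blob circle",cv2.minEnclosingCircle(k),cv2.boundingRect(k))
def P(n,uv,z): print(n,onz(c,*uv,z).round(4))
P("collar manual",g(152,158),.189)
P("lug1",g(124,143),.189-.041+.081);P("lug2",g(174,172),.229)
P("post1",g(155,84),.211);P("post2",g(211,120),.211)
a=onz(c,*g(155,84),.211);b=onz(c,*g(211,120),.211);print("post dist",np.linalg.norm(a-b))
P("tabtop",g(73,268),.2285)
def tri(n,uv,uw):
    e1,d1=ray(c,*uv);e2,d2=ray(s,*uw);t=np.linalg.lstsq(np.c_[d1,-d2],e2-e1,rcond=None)[0]
    p,q=e1+t[0]*d1,e2+t[1]*d2;print("tri",n,((p+q)/2).round(4),"gap",np.linalg.norm(p-q).round(4))
tri("tabtop",g(73,268),gs(767,48));
mat=[onz(c,*g(*p),.004) for p in((355,130),(188,384),(27,278))];print("mat",np.round(mat,4),[np.linalg.norm(mat[i]-mat[i+1]).round(4) for i in(0,1)])
d=mat[0]-mat[1];print("mat yaw",np.degrees(np.arctan2(d[1],d[0])))
# tray
def poly(mask,box):
    x0,y0,x1,y1=box;q=np.zeros_like(mask);q[y0:y1,x0:x1]=mask[y0:y1,x0:x1]
    return max(cv2.findContours(q,cv2.RETR_EXTERNAL,cv2.CHAIN_APPROX_NONE)[0],key=cv2.contourArea)
t=poly((hsv[...,1]<60).astype(np.uint8),(385,195,510,300));r=cv2.minAreaRect(t);bp=cv2.boxPoints(r)
w=np.array([onz(c,*p,.022) for p in bp]);print("tray",bp.round(),w.round(3),"ctr",w.mean(0).round(4),[np.linalg.norm(w[i]-w[i+1]).round(3) for i in(0,1)])
for n,uv,z in(("cup",(421,242),.058),("brush bristle",(427,274),.018),("brush handle",(479,258),.018),("syrup cap",(349,219),.27),("tamper",(339,292),.08),("pitcher",(333,170),.115)):P(n,uv,z)
E
python3 m.py
python3 - <<'E'
import cv2,numpy as np
a=cv2.imread("pics/top1.png")[195:300,385:510]
cv2.imwrite("pics/crop2.png",cv2.resize(a,(750,630))[:600])
E
```

```text
blob circle ((212.61712646484375, 227.84422302246094), 25.073575973510742) (193, 203, 45, 49)
collar manual [0.5239 0.2697 0.189 ]
lug1 [0.5257 0.2812 0.229 ]
lug2 [0.5073 0.2486 0.229 ]
post1 [0.5686 0.2659 0.211 ]
post2 [0.5452 0.2287 0.211 ]
post dist 0.04398877937344542
tabtop [0.4449 0.3102 0.2285]
tri tabtop [0.4451 0.3134 0.2212] gap 0.0037
mat [[0.5832 0.1485 0.004 ]
 [0.3894 0.268  0.004 ]
 [0.467  0.3914 0.004 ]] [np.float64(0.2276), np.float64(0.1458)]
mat yaw -31.67494331303573
tray [[396. 228.]
 [483. 202.]
 [502. 264.]
 [415. 290.]] [[ 0.561 -0.149  0.022]
 [ 0.63  -0.367  0.022]
 [ 0.474 -0.408  0.022]
 [ 0.407 -0.193  0.022]] ctr [ 0.5179 -0.2794  0.022 ] [np.float64(0.228), np.float64(0.161)]
cup [ 0.5199 -0.2039  0.058 ]
brush bristle [ 0.4474 -0.2249  0.018 ]
brush handle [ 0.4888 -0.3534  0.018 ]
syrup cap [ 0.5294 -0.0173  0.27  ]
tamper [ 0.395  -0.0065  0.08  ]
pitcher [0.6793 0.011  0.115 ]
```

View pics/crop2.png

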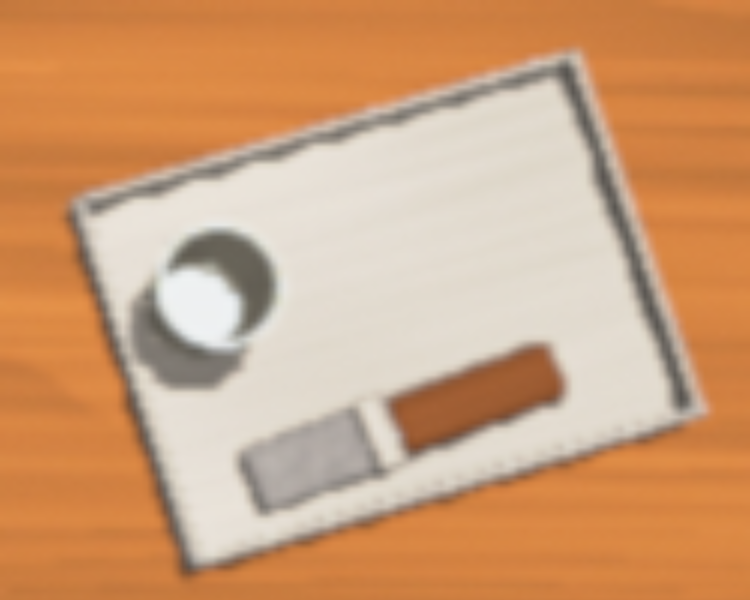

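Estimates: throat (0.5235, 0.269) with grinder yaw about -32°. The post spacing, mat size and tab radius (31 mm) all agree with the given sizes. The clip is at about 0.19 rad. The tray centre is (0.518, -0.279), and the free spot is about (0.541, -0.303). Next I move above the pre-push point beside the tab with the fingers shut.

Request:
move_arm(
  moves=[
    [[0.02, 0.05, 0.03, 10, 0], [0.04, 0.1, 0.06, 20, 0], [0.06, 0.155, 0.07, 30, 0], [0.08, 0.21, 0.07, 40, 0], [0.1, 0.265, 0.07, 50, 0]],
  ],
)

```text
clock: 0.82
eef_pos: [0.2388, -0.2138, 0.3015]
tool_rot: [0.837, 0.547, 0.0, 0.001]
ft_force: [1.3, 0.8, -0.0]
grip_width: 0.0002
grasp_force: 0.0
```

Request:
move_arm(
  moves=[
    [[0.02, 0.055, 0, 10, 0], [0.04, 0.11, 0, 20, 0], [0.06, 0.165, 0, 30, 0], [0.08, 0.22, 0, 40, 0], [0.1, 0.275, 0, 50, 0]],
  ],
)

```text
clock: 1.45
eef_pos: [0.3388, 0.0616, 0.3015]
tool_rot: [0.527, 0.85, 0.0, 0.001]
ft_force: [1.1, -1.5, 0.1]
grip_width: -0.0003
grasp_force: 0.0
```

Request:
move_arm(
  moves=[
    [[0.024, 0.056, 0, 10, 0], [0.048, 0.112, 0, 20, 0], [0.072, 0.168, 0, 30, 0], [0.096, 0.224, 0, 34, 0], [0.119, 0.28, 0, 34, 0]],
  ],
)

```text
clock: 2.08
eef_pos: [0.458, 0.3415, 0.301]
tool_rot: [0.258, 0.966, -0.0, 0.0]
ft_force: [0.8, -0.8, 0.4]
grip_width: -0.0002
grasp_force: 0.0
```

Request:
move_arm(
  moves=[
    [[0, 0, -0.045, 0, 0], [0, 0, -0.08, 0, 0], [0, 0, -0.088, 0, 0], [0, 0, -0.088, 0, 0]],
  ],
)

```text
clock: 2.58
eef_pos: [0.4576, 0.3395, 0.2136]
tool_rot: [0.258, 0.966, -0.0, -0.0]
ft_force: [0.2, 0.7, 0.1]
grip_width: 0.0
grasp_force: 0.0
```

```bash
python3 - <<'E'
from h import *
s=cam("scene");c=cam("top")
f=lambda x:cv2.resize(x,(400,400),interpolation=cv2.INTER_CUBIC)[:,:,::-1]
cv2.imwrite("pics/crop3.png",np.hstack([f(c["color"][180:300,150:270]),f(s["color"][240:350,340:450])]))
print(monitor.get_obs()["eef_pos"])
E
```

```text
[0.4584256  0.33999632 0.2152966 ]
```

View pics/crop3.png

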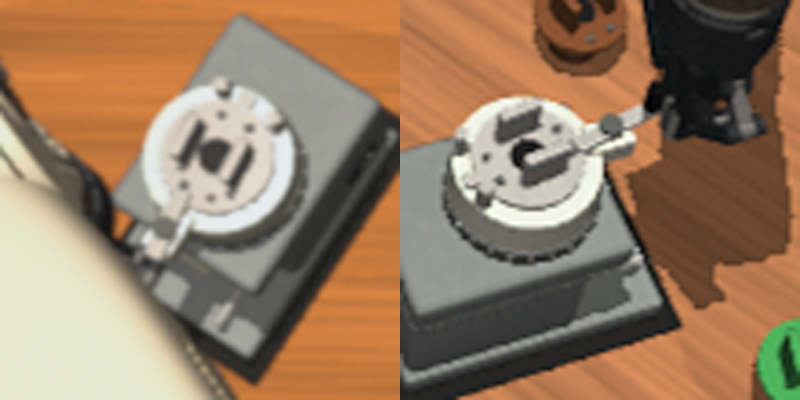

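The view shows the shut fingertips just beside the tab on the grinder's +y side. Next I push the tab around its arc.

Request:
move_arm(
  moves=[
    [[0, 0, -0.005, 0, 0], [-0.006, -0.009, -0.005, 0, 0], [-0.0125, -0.0185, -0.005, 0, 0], [-0.0195, -0.028, -0.005, 0, 0], [-0.0205, -0.0365, -0.005, 0, 0]],
  ],
)

```text
clock: 3.3
eef_pos: [0.4357, 0.3024, 0.2085]
tool_rot: [0.258, 0.966, 0.0, -0.001]
ft_force: [-0.5, 1.1, -0.9]
grip_width: 0.0002
grasp_force: 0.8
```

Request:
move_arm(
  moves=[
    [[0.0005, -0.0085, 0, 0, 0], [0.003, -0.016, 0, 0, 0], [0.008, -0.0215, 0, 0, 0], [0.008, -0.0215, 0, 0, 0]],
  ],
)

```text
clock: 3.8
eef_pos: [0.4457, 0.2807, 0.2082]
tool_rot: [0.259, 0.966, -0.001, 0.0]
ft_force: [-0.1, -0.3, 0.4]
grip_width: 0.0002
grasp_force: 0.0
```

Request:
move_arm(
  moves=[
    [[-0.03, 0.01, 0, 0, 0], [-0.04, 0.01, 0.04, 0, 0], [-0.06, 0.01, 0.09, 0, 0], [-0.11, -0.02, 0.1, 0, 0], [-0.15, -0.04, 0.1, 0, 0]],
  ],
)

```text
clock: 4.42
eef_pos: [0.2947, 0.241, 0.3096]
tool_rot: [0.258, 0.966, 0.001, 0.001]
ft_force: [-0.2, -0.5, 0.5]
grip_width: 0.0002
grasp_force: 0.0
```

```bash
python3 - <<'E'
from h import *
s=cam("scene");c=cam("top")
f=lambda x:cv2.resize(x,(400,400),interpolation=cv2.INTER_CUBIC)[:,:,::-1]
cv2.imwrite("pics/crop4.png",np.hstack([f(c["color"][180:300,170:290]),f(s["color"][250:360,310:420])]))
E
```

```text
(no output)
```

View pics/crop4.png

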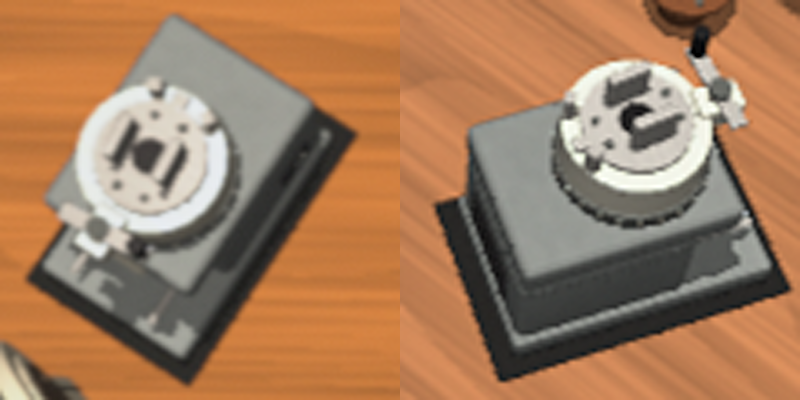

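The clip tab is now at crop (139,248), about 1.6 rad, so it is well clear. The carrier is still seated. Next I measure the lug direction for the grip.

```bash
python3 - <<'E'
from h import *
c=cam("top");s=cam("scene")
for n,cc,box in(("top",c,(190,205,240,250)),("scene",s,(358,262,405,300))):
    g=cv2.cvtColor(cc["color"],cv2.COLOR_RGB2GRAY);x0,y0,x1,y1=box
    z=cv2.resize(g[y0:y1,x0:x1],None,fx=4,fy=4,interpolation=cv2.INTER_CUBIC)
    for k in cv2.findContours((z<(110 if n=="top" else 130)).astype(np.uint8),cv2.RETR_LIST,cv2.CHAIN_APPROX_NONE)[0]:
        a=cv2.contourArea(k)
        if a<150 or a>3000: continue
        r=cv2.minAreaRect(k);b=cv2.boxPoints(r);e=[b[1]-b[0],b[2]-b[1]];e=e[0] if np.linalg.norm(e[0])>np.linalg.norm(e[1]) else e[1]
        m=np.array(r[0]);w=[onz(cc,*((p+.5)/4-.5+[x0,y0]),.213) for p in(m-e/2,m+e/2)];d=w[1]-w[0]
        print(n,a,np.round((m/4)+[x0,y0],1),np.mean(w,0).round(4),"len",np.linalg.norm(d).round(4),"yaw",np.degrees(np.arctan2(d[1],d[0])).round(1))
E
```

```text
top 475.5 [222.2 230.7] [0.5131 0.252  0.213 ] len 0.0295 yaw -27.6
top 1681.0 [235.6 238.4] [0.4967 0.2226 0.213 ] len 0.0709 yaw -28.3
top 1598.5 [211.3 225.4] [0.5243 0.2758 0.213 ] len 0.0303 yaw -27.2
scene 509.0 [361.9 296.1] [0.5859 0.2749 0.213 ] len 0.0179 yaw 130.0
scene 1270.5 [396.2 290.4] [0.5224 0.3269 0.213 ] len 0.0496 yaw 34.6
scene 1796.0 [378.1 285.6] [0.5393 0.2873 0.213 ] len 0.0396 yaw 111.1
scene 516.0 [396.5 274.7] [0.4874 0.3034 0.213 ] len 0.0195 yaw 132.7
scene 1090.5 [372.5 274.5] [0.5235 0.2597 0.213 ] len 0.0345 yaw 146.5
scene 302.5 [392. 264.] [0.4697 0.2783 0.213 ] len 0.0144 yaw 130.0
```

Request:
move_arm(
  moves=[
    [[0.05, 0.006, 0, 3, 100], [0.105, 0.012, 0, 3, 100], [0.16, 0.02, 0, 3, 100], [0.21, 0.026, 0, 3, 100], [0.229, 0.028, -0.01, 3, 100]],
  ],
)

```text
clock: 5.25
eef_pos: [0.5285, 0.2698, 0.2961]
tool_rot: [0.234, 0.972, -0.0, 0.0]
ft_force: [-0.7, -0.2, 0.0]
grip_width: 0.0858
grasp_force: 0.0
```

Request:
move_arm(
  moves=[
    [[0, 0, -0.04, 0, 90], [0, 0, -0.07, 0, 85], [0, 0, -0.09, 0, 85], [0, 0, -0.098, 0, 85], [0, 0, -0.098, 0, 85]],
  ],
)

```text
clock: 5.88
eef_pos: [0.5246, 0.2695, 0.1994]
tool_rot: [0.233, 0.973, -0.001, -0.0]
ft_force: [-0.2, -0.0, 0.5]
grip_width: 0.0725
grasp_force: 0.0
```

```bash
python3 - <<'E'
from h import *
s=cam("scene");o=monitor.get_obs();print(o["eef_pos"],o["ft_force"],o["grip_width"],o["joint_pos"])
cv2.imwrite("pics/crop5.png",cv2.resize(s["color"][220:360,300:440],(560,560),interpolation=cv2.INTER_CUBIC)[:,:,::-1])
E
```

```text
[0.52486512 0.26973954 0.20039645] [ 0.1087445  -0.49391429  0.05958539] 0.07218118907567317 [ 4.74824496e-01  4.33815570e-01  1.99720375e-01  1.33623408e+00
 -1.97772034e-04  9.44791542e-01]
```

View pics/crop5.png

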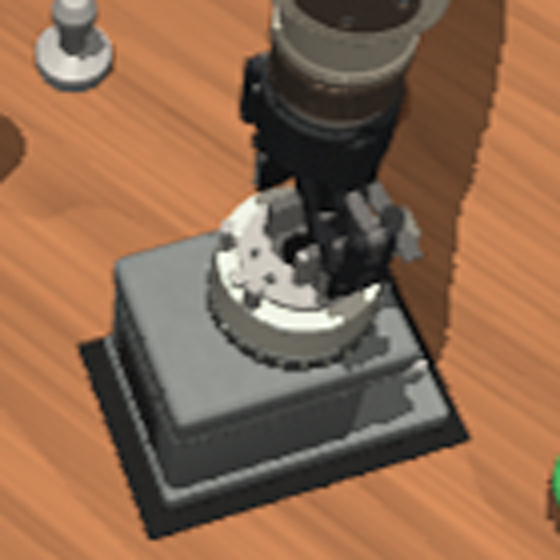

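```bash
python3 - <<'E'
from h import *
s=cam("scene");c=cam("top")
t=np.array([.5235,.269,0])
y=np.radians(-27)
X=np.array([np.cos(y),np.sin(y),0]);Y=np.array([-X[1],X[0],0])
f=lambda p,z:((proj(s,p+[0,0,z])-[300,220])*4).round()
print("axis",f(t,.195))
for sy in(1,-1):
  for sx in(1,-1): print("lug top outer corner",sx,sy,f(t+sx*.015*X+sy*.022*Y,.229))
  print("pad tip",f(np.array([.5249,.2697,0])+sy*.037*Y,.207))
E
```

```text
axis [298. 240.]
lug top outer corner 1 1 [298. 251.]
lug top outer corner -1 1 [345. 233.]
pad tip [329. 283.]
lug top outer corner 1 -1 [264. 190.]
lug top outer corner -1 -1 [310. 173.]
pad tip [272. 184.]
```

Lug corners project within about 1 mm of where they are seen, at crop (297,251) and (264,190). The pads straddle the lugs, so I close.

Request:
move_arm(
  moves=[
    [[0, 0, 0, 0, 0], [0, 0, 0, 0, 0], [0, 0, 0, 0, 0], [0, 0, 0, 0, 0], [0, 0, 0, 0, 0]],
  ],
)

```text
clock: 6.65
eef_pos: [0.5259, 0.2725, 0.2025]
tool_rot: [0.232, 0.973, 0.004, 0.002]
ft_force: [3.1, 6.9, 1.5]
grip_width: 0.0428
grasp_force: 62.9
```

Request:
move_arm(
  moves=[
    [[0.001, 0.003, 0, 0, 0], [0.001, 0.003, 0.001, -8, 0], [0.001, 0.003, 0.0025, -16, 0], [0.001, 0.003, 0.003, -18, 0], [0.001, 0.003, 0.003, -18, 0]],
  ],
)

```text
clock: 7.28
eef_pos: [0.5259, 0.2727, 0.2028]
tool_rot: [0.382, 0.924, 0.0, 0.0]
ft_force: [5.1, 2.1, -5.6]
grip_width: 0.0431
grasp_force: 61.4
```

Request:
move_arm(
  moves=[
    [[0, 0, 0.002, 8, 0], [0, 0, 0.004, 16, 0], [0, 0, 0.005, 23, 0], [0, 0, 0.005, 23, 0]],
  ],
)

```text
clock: 7.78
eef_pos: [0.5257, 0.2729, 0.2046]
tool_rot: [0.187, 0.982, -0.001, -0.001]
ft_force: [8.2, 3.4, -18.9]
grip_width: 0.0432
grasp_force: 66.0
```

Request:
move_arm(
  moves=[
    [[0.001, 0.0005, 0, -8, 0], [0.001, 0.0005, 0.001, -16, 0], [0.001, 0.0005, 0.002, -23, 0], [0.001, 0.0005, 0.002, -23, 0]],
  ],
)

```text
clock: 8.28
eef_pos: [0.526, 0.2729, 0.2065]
tool_rot: [0.383, 0.924, -0.001, -0.001]
ft_force: [7.0, 3.1, -16.8]
grip_width: 0.043
grasp_force: 64.4
```

Request:
move_arm(
  moves=[
    [[0, 0, 0, 8, 0], [0, 0, 0.001, 16, 0], [0, 0, 0.002, 23, 0], [0, 0, 0.002, 23, 0]],
  ],
)

```text
clock: 8.78
eef_pos: [0.5258, 0.273, 0.2083]
tool_rot: [0.188, 0.982, -0.001, -0.002]
ft_force: [7.4, 3.4, -16.8]
grip_width: 0.0431
grasp_force: 66.0
```

Request:
move_arm(
  moves=[
    [[0.001, 0.0005, 0, -8, 0], [0.001, 0.0005, 0.001, -16, 0], [0.001, 0.0005, 0.002, -23, 0], [0.001, 0.0005, 0.002, -23, 0]],
  ],
)

```text
clock: 9.28
eef_pos: [0.5261, 0.2729, 0.2101]
tool_rot: [0.383, 0.924, -0.002, -0.002]
ft_force: [5.5, 2.1, -16.3]
grip_width: 0.0429
grasp_force: 64.6
```

Request:
move_arm(
  moves=[
    [[0, 0, 0, 8, 0], [0, 0, 0.001, 16, 0], [0, 0, 0.002, 23, 0], [0, 0, 0.002, 23, 0]],
  ],
)

```text
clock: 9.78
eef_pos: [0.526, 0.273, 0.2118]
tool_rot: [0.188, 0.982, -0.002, -0.003]
ft_force: [5.1, 1.4, -18.0]
grip_width: 0.0428
grasp_force: 65.9
```

Request:
move_arm(
  moves=[
    [[0, 0, 0, -8, 0], [0, 0, 0.001, -16, 0], [0, 0, 0.002, -23, 0], [0, 0, 0.002, -23, 0]],
  ],
)

```text
clock: 10.28
eef_pos: [0.5261, 0.273, 0.2136]
tool_rot: [0.383, 0.924, -0.003, -0.002]
ft_force: [5.5, 2.9, -19.0]
grip_width: 0.0429
grasp_force: 64.3
```

```bash
python3 - <<'E'
from h import *
s=cam("scene");o=monitor.get_obs();print(o["eef_pos"],o["ft_force"],o["ft_torque"])
cv2.imwrite("pics/crop6.png",cv2.resize(s["color"][220:360,300:440],(560,560),interpolation=cv2.INTER_CUBIC)[:,:,::-1])
E
```

```text
[0.52614828 0.27296979 0.2136547 ] [  4.72237116   2.70982736 -20.01605333] [ 0.79735087 -1.45883304 -0.92104854]
```

View pics/crop6.png

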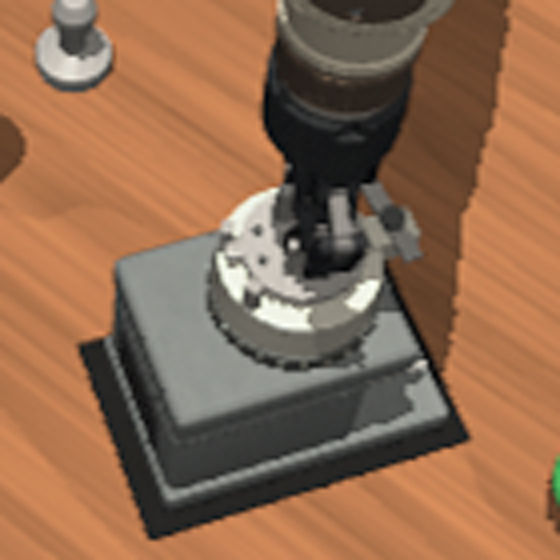

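The grinder edges have not moved and the flange has risen off the collar. The pull is creeping up to 20 N, so I use slightly smaller lifts.

Request:
move_arm(
  moves=[
    [[0, 0, 0, 8, 0], [0, 0, 0.0005, 16, 0], [0, 0, 0.0015, 23, 0], [0, 0, 0.0015, 23, 0]],
  ],
)

```text
clock: 10.82
eef_pos: [0.526, 0.2731, 0.2153]
tool_rot: [0.188, 0.982, -0.002, -0.003]
ft_force: [5.0, 2.1, -17.4]
grip_width: 0.0431
grasp_force: 65.6
```

Request:
move_arm(
  moves=[
    [[0, 0, 0, -8, 0], [0, 0, 0.001, -16, 0], [0, 0, 0.002, -23, 0], [0, 0, 0.002, -23, 0]],
  ],
)

```text
clock: 11.32
eef_pos: [0.5261, 0.273, 0.2171]
tool_rot: [0.383, 0.924, -0.003, -0.002]
ft_force: [5.1, 2.8, -19.4]
grip_width: 0.0427
grasp_force: 64.4
```

Request:
move_arm(
  moves=[
    [[0, 0, 0, 8, 0], [0, 0, 0.001, 16, 0], [0, 0, 0.002, 23, 0], [0, 0, 0.002, 23, 0]],
  ],
)

```text
clock: 11.82
eef_pos: [0.5261, 0.273, 0.223]
tool_rot: [0.19, 0.982, -0.001, -0.001]
ft_force: [-0.7, 0.2, -3.6]
grip_width: 0.0431
grasp_force: 66.7
```

It is free: 3.6 N is just the carrier's weight. I recentre the key and lift straight out.

Request:
move_arm(
  moves=[
    [[0, 0, 0.002, -6, 0], [0, 0, 0.006, -11, 0], [0, 0, 0.012, -11, 0], [0, 0, 0.02, -11, 0], [0, 0, 0.03, -11, 0]],
  ],
)

```text
clock: 12.45
eef_pos: [0.5269, 0.2735, 0.2545]
tool_rot: [0.283, 0.959, -0.0, -0.0]
ft_force: [0.0, 0.0, -2.3]
grip_width: 0.0431
grasp_force: 66.7
```

Request:
move_arm(
  moves=[
    [[0, 0, 0.012, 0, 0], [0, 0, 0.03, 0, 0], [0, 0, 0.05, 0, 0], [0, 0, 0.06, 0, 0], [0, 0, 0.06, 0, 0]],
  ],
)

```text
clock: 13.08
eef_pos: [0.5275, 0.2738, 0.3148]
tool_rot: [0.283, 0.959, 0.001, 0.001]
ft_force: [-0.2, 0.2, -3.2]
grip_width: 0.0432
grasp_force: 66.8
```

```bash
python3 - <<'E'
from h import *
s=cam("scene");o=monitor.get_obs();print(o["eef_pos"],o["ft_force"],o["joint_pos"])
cv2.imwrite("pics/scene2.png",cv2.resize(s["color"][120:360,180:460],(700,600),interpolation=cv2.INTER_CUBIC)[:,:,::-1])
E
```

```text
[0.5271675  0.27363906 0.31381726] [-0.26257456  0.25016396 -3.41494239] [4.78776207e-01 4.24970827e-01 4.77644632e-01 1.62313566e+00
 2.75518546e-05 1.05315017e+00]
```

View pics/scene2.png

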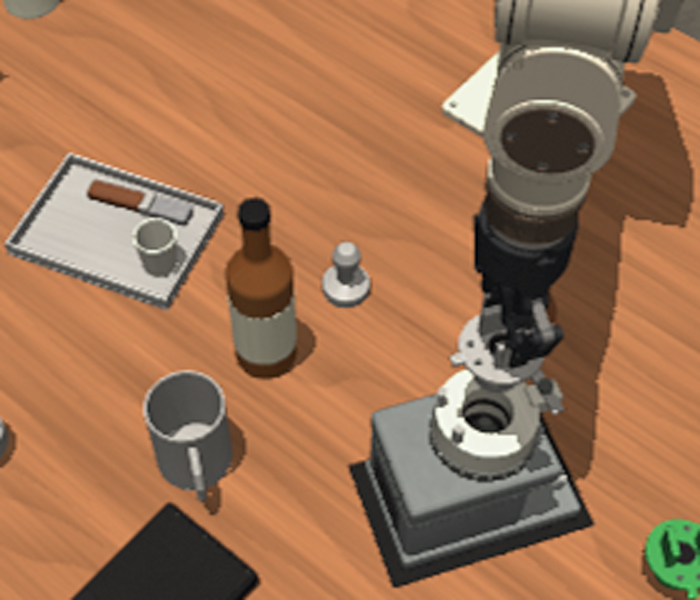

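The carrier hangs clear and upright, at crop (500,345), with the collar empty. I carry it around the robot's side of the bottle to the tray.

Request:
move_arm(
  moves=[
    [[-0.02, -0.022, 0, 0, 0], [-0.055, -0.06, 0, 0, 0], [-0.095, -0.1, 0, 0, 0], [-0.13, -0.14, 0, 0, 0], [-0.16, -0.175, 0, 0, 0]],
  ],
)

```text
clock: 13.75
eef_pos: [0.365, 0.0972, 0.313]
tool_rot: [0.283, 0.959, -0.001, -0.001]
ft_force: [0.1, -1.3, -3.0]
grip_width: 0.0431
grasp_force: 66.7
```

Request:
move_arm(
  moves=[
    [[-0.005, -0.045, 0, 0, 0], [-0.01, -0.09, 0, 0, 0], [-0.01, -0.135, 0, 0, 0], [-0.01, -0.18, 0, 0, 0], [-0.01, -0.225, 0, 0, 0]],
  ],
)

```text
clock: 14.38
eef_pos: [0.3563, -0.1277, 0.3132]
tool_rot: [0.283, 0.959, 0.0, -0.0]
ft_force: [1.0, -0.7, -2.2]
grip_width: 0.0429
grasp_force: 66.8
```

Request:
move_arm(
  moves=[
    [[0.03, -0.04, 0, 0, 0], [0.07, -0.075, 0, 0, 0], [0.115, -0.115, -0.02, 0, 0], [0.155, -0.15, -0.05, 0, 0], [0.186, -0.173, -0.09, 0, 0]],
  ],
)

```text
clock: 15.0
eef_pos: [0.5445, -0.3013, 0.222]
tool_rot: [0.284, 0.959, -0.0, 0.0]
ft_force: [-0.6, 0.2, -3.1]
grip_width: 0.0429
grasp_force: 66.8
```

Request:
move_arm(
  moves=[
    [[0, 0, -0.03, 0, 0], [0, 0, -0.06, 0, 0], [0, 0, -0.09, 0, 0], [0, 0, -0.11, 0, 0], [0, 0, -0.11, 0, 0]],
  ],
)

```text
clock: 15.62
eef_pos: [0.5408, -0.2982, 0.1105]
tool_rot: [0.283, 0.959, 0.001, -0.003]
ft_force: [-0.6, -0.1, -4.1]
grip_width: 0.0427
grasp_force: 66.6
```

```bash
python3 - <<'E'
from h import *
s=cam("scene");c=cam("top");o=monitor.get_obs();print(o["eef_pos"],o["ft_force"],o["grip_width"])
f=lambda x:cv2.resize(x,(400,400),interpolation=cv2.INTER_CUBIC)[:,:,::-1]
cv2.imwrite("pics/tray2.png",np.hstack([f(c["color"][185:310,385:510]),f(s["color"][140:260,170:290])]))
E
```

```text
[ 0.54292132 -0.29930246  0.1137003 ] [-0.29205273 -0.22014396 -1.90387353] 0.04278665931449056
```

View pics/tray2.png

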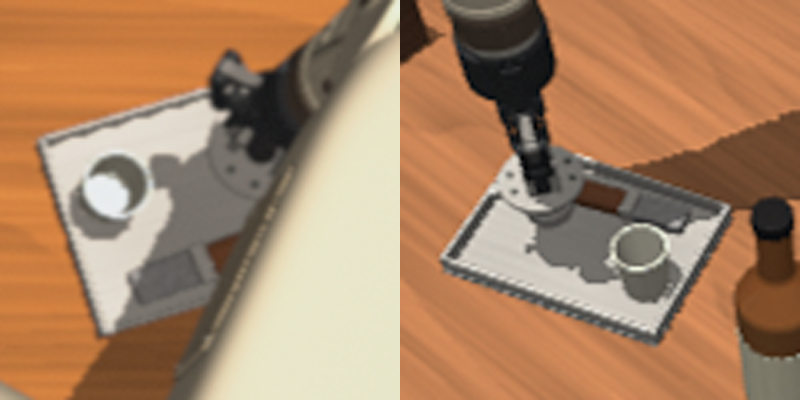

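The carrier hangs over the bare floor, clear of the cup (left in the top view) and the brush. Now I lower it gently.

Request:
move_arm(
  moves=[
    [[0, 0, -0.02, 0, 0], [0, 0, -0.035, 0, 0], [0, 0, -0.045, 0, 0], [0, 0, -0.05, 0, 0], [0, 0, -0.05, 0, 0]],
  ],
)

```text
clock: 16.35
eef_pos: [0.543, -0.2994, 0.0636]
tool_rot: [0.283, 0.959, 0.0, -0.0]
ft_force: [0.2, 0.1, -3.1]
grip_width: 0.043
grasp_force: 66.8
```

Request:
move_arm(
  moves=[
    [[0, 0, -0.001, 0, 0], [0, 0, -0.002, 0, 0], [0, 0, -0.003, 0, 0], [0, 0, -0.003, 0, 0]],
  ],
)

```text
clock: 16.85
eef_pos: [0.543, -0.2994, 0.0608]
tool_rot: [0.283, 0.959, 0.0, -0.0]
ft_force: [-0.7, 0.6, -2.6]
grip_width: 0.0432
grasp_force: 66.8
```

Request:
move_arm(
  moves=[
    [[0, 0, -0.001, 0, 0], [0, 0, -0.002, 0, 0], [0, 0, -0.002, 0, 0]],
  ],
)

```text
clock: 17.23
eef_pos: [0.543, -0.2994, 0.0587]
tool_rot: [0.283, 0.959, 0.0, -0.0]
ft_force: [0.3, 0.1, -4.1]
grip_width: 0.0432
grasp_force: 66.8
```

Request:
move_arm(
  moves=[
    [[0, 0, -0.0005, 0, 0], [0, 0, -0.001, 0, 0], [0, 0, -0.001, 0, 0]],
  ],
)

```text
clock: 17.6
eef_pos: [0.5432, -0.2995, 0.0585]
tool_rot: [0.283, 0.959, -0.0, 0.0]
ft_force: [-2.0, 0.3, 2.8]
grip_width: 0.0433
grasp_force: 67.4
```

It touched down at 0.0585, as predicted, and the force changed sign. I release and retreat upward.

Request:
move_arm(
  moves=[
    [[0, 0, 0, 0, 0], [0, 0, 0, 0, 60], [0, 0, 0, 0, 80], [0, 0, 0, 0, 85], [0, 0, 0, 0, 85]],
  ],
)

```text
clock: 18.23
eef_pos: [0.5431, -0.2995, 0.0577]
tool_rot: [0.283, 0.959, -0.0, -0.0]
ft_force: [0.3, 0.2, 0.9]
grip_width: 0.0727
grasp_force: 0.0
```

Request:
move_arm(
  moves=[
    [[0, 0, 0.01, 0, 85], [0, 0, 0.03, 0, 85], [0, 0, 0.07, 0, 85], [0, 0, 0.12, 0, 85], [0, 0, 0.18, 0, 85]],
  ],
)

```text
clock: 18.85
eef_pos: [0.5425, -0.2991, 0.2392]
tool_rot: [0.283, 0.959, 0.0, -0.001]
ft_force: [1.5, -0.3, 0.4]
grip_width: 0.0726
grasp_force: 0.0
```

Request:
move_arm(
  moves=[
    [[-0.04, -0.02, 0.02, 0, 85], [-0.1, -0.04, 0.02, 0, 85], [-0.15, -0.06, 0.02, 0, 85], [-0.2, -0.08, 0.02, 0, 85], [-0.2, -0.08, 0.02, 0, 85]],
  ],
)

```text
clock: 19.48
eef_pos: [0.3401, -0.3806, 0.2592]
tool_rot: [0.286, 0.958, -0.001, 0.0]
ft_force: [1.0, 0.8, 0.5]
grip_width: 0.0724
grasp_force: 0.0
```

```bash
python3 - <<'E'
from h import *
s=cam("scene");o=monitor.get_obs();print(o["eef_pos"],o["ft_force"],o["grip_width"])
cv2.imwrite("pics/end.png",cv2.resize(s["color"][120:360,160:440],(700,600),interpolation=cv2.INTER_CUBIC)[:,:,::-1])
E
```

```text
[ 0.34184341 -0.38016264  0.25902715] [-1.62112456e-01 -8.76018982e-05 -7.14293405e-01] 0.07287815160926428
```

View pics/end.png

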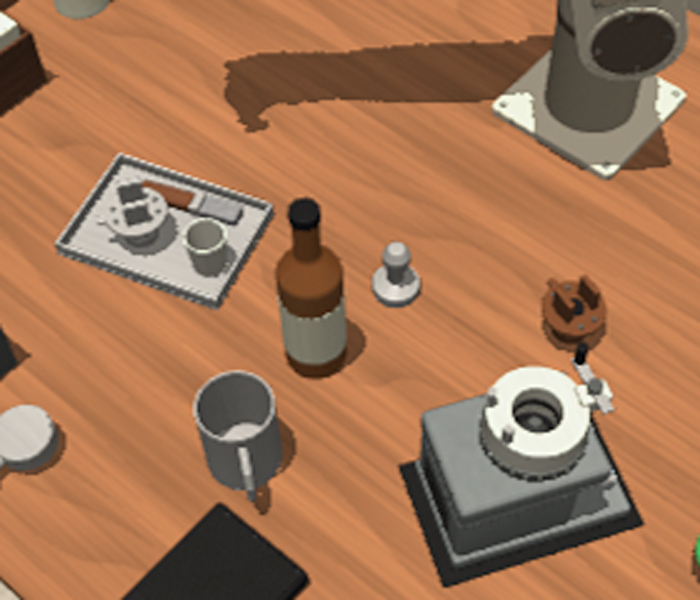

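The carrier stands upright in the tray at crop (137,215). The clip is open at (580,365), the grinder is on its mat, and everything else looks undisturbed.

```bash
python3 -c "
from workcell import job; print(job.job_done())"
```

```text
the job is handed in; nothing more can be done
None
```

The job is handed in: I swung the clip open, twisted the carrier free and set it upright and released on the tray floor; the last picture showed the grinder on its mat and the other items undisturbed, but the judge's verdict was not shown.

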